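# Line up the cups on the loading strip with the pusher bar

## Robot

A 7-joint arm with a two-finger parallel gripper is mounted at the origin on the work surface. World frame = base frame: x ahead of the robot, y to its left, z up, the work surface at z = 0. Lengths are in m, angles in rad, forces in N, time in s.
With the tool pointing down it reaches from about 0.425 to 0.875 m from the base axis. Payload 8.4 kg.
Tool frame: the origin (TCP) lies midway between the tips of the shut fingers; the grasp point (between the pads) lies 19 mm behind it (ctrl.pinch_z is the distance from the TCP to the grasp point, in m); z points along the fingers, y is the direction in which the jaws open and shut (so a half turn about z gives the same grasp; the last joint's range is limited). The gripper opens to 85 mm and grips with 20 to 120 N. Pads are 22 mm wide; open, the fingers measure 114 mm over their backs; the gripper's body (76 mm by 85 mm) begins 54 mm behind the grasp point. The pads swing forward as they close: fully open they stand 13 mm farther back than shut.
Start: joints at [1.116, 0.333, 0.04, 1.465, -0.013, 1.343, -0.059], TCP at [0.226, -0.609, 0.231] pointing down, gripper open.
Joint ranges: [-2.58, 2.58], [-0.38, 2.09], [-1.3, 1.39], [0.25, 2.4], [-1.5, 4.64], [0.08, 2.09], [-2.65, 2.65]. Speed limits (rad/s): [2.22, 2.22, 2.79, 2.79, 3.14, 3.14, 3.14].

## Interface

Orientations are given as a unit quaternion [w, x, y, z].
In Python, from rig import ctrl gives the robot as it stands. Calls block until the motion is done:
- ctrl.reach(position, orientation): joint-space move of the TCP to a pose.
- ctrl.movel(position, ori=None, speed=0.15, max_force=None): straight line of the TCP; ori=None keeps the orientation; speed is the mean speed in m/s. With max_force (N) it stops when the force on the tool has changed by that much, and returns True; else False.
- ctrl.set_joints(angles): joint-space move.
- ctrl.gripper_to(opening, grip_force=None): finger opening in m; grip_force is the grip in N (None keeps the last); returns when the fingers have stopped.
- ctrl.sleep(seconds).
- ctrl.ik(position, orientation): joint angles nearest the present ones, or None.
- ctrl.get_obs(): the state.
- ctrl.read_camera(name): name is "side" or "top"; returns a dict with "img" (480x640x3 uint8, red, green, blue), "fx", "fy", "cx", "cy" (pixels), "rvec" (rotation vector, rad) and "tvec" (3), from world to camera coordinates, as OpenCV has them. Camera axes: x right, y down, z forward; pixel columns grow to the right and rows downward; lengths in m; the calibration is good to about 2 mm. A picture is of the moment at which its call begins. There is no depth.
A pose or a line that the arm cannot do raises ctrl.IKError and nothing moves.
- ctrl.finish_job(): hands the job in, once; it reports no verdict.
The state is a dict: "time_s": time; "joints": joint angles; "qvel": joint speeds; "joint_torque": joint torques, N m; "tcp_pos": TCP position; "tcp_rot": TCP orientation; "ft_force": force on the tool from outside, world axes, zero at the start; "moment": the same for the moment, N m; "grip_width": finger opening in m.
Only numpy, scipy, OpenCV 4.12 (cv2) and the standard library are available. Lean on these libraries where they do the work, as an engineer would, in place of code of your own. Each camera call takes 0.05 s, during which the arm holds its last target.

## Task

Lift the long straight pusher bar out of its tray by its black handle and use it to push the four upside-down cups forward, away from you, into one row along the black rubber strip, each cup standing wholly on the strip, so that a wash rack can be set down over them. Move the cups with the bar only, never with the gripper, do not tip any over, and leave the other crockery where it is. Then set the bar back down flat in its tray and let go of it.

Things in the scene. Friction and masses are not known exactly. Their poses are not given: they have to be found in the camera images.
- bar: pusher bar, 0.4 kg: 300 mm aluminium angle with a black handle. Origin: on its underside below the handle's middle; own y = long axis (ends at +-150 mm), z up. An upright blade, 8 mm thick, 40 mm tall, has its flat pushing face at x = +28 mm, looking to own +x; a flat foot, 6 mm thick, runs back to x = -24 mm. It stands by itself on the foot
- bar_handle (a point): point in the middle of the bar's black upright handle block, 85 mm above the bar's underside; axes as the bar's. The block is 26 mm along x, 44 mm along y, its top 106 mm above the underside, free on all sides above the blade; gripped from above across either width
- tray: grey tray fixed at the robot's left or right; the bar starts in it and returns to it, either way round. Outside 100 mm along own x, 340 mm along own y; walls 5 mm thick, 16 mm tall; floor 5 mm thick (inside 90 x 330 mm; the bar's foot and blade take 52 x 300 mm). Origin: centre of its underside, at table level
- strip: black rubber strip flush with the table (no obstacle): 80 mm wide along own x, 340 mm along own y. Origin: its centre, at table level; own x points away from the robot. The cups start on its near (-x) side, centres 65 to 140 mm short of its middle line, about 76 mm apart along it. A cup is wholly on it when its centre is within 8 mm of the middle line
- cup0: white ceramic cup standing upside down, one of four alike and interchangeable: round, 64 mm across at the rim it stands on (straight for the lowest 22 mm), narrowing to 46 mm at the top, 88 mm tall, about 0.2 kg. Origin: centre of its underside on the table; z up
- cup1: white ceramic cup standing upside down, one of four alike and interchangeable: round, 64 mm across at the rim it stands on (straight for the lowest 22 mm), narrowing to 46 mm at the top, 88 mm tall, about 0.2 kg. Origin: centre of its underside on the table; z up
- cup2: white ceramic cup standing upside down, one of four alike and interchangeable: round, 64 mm across at the rim it stands on (straight for the lowest 22 mm), narrowing to 46 mm at the top, 88 mm tall, about 0.2 kg. Origin: centre of its underside on the table; z up
- cup3: white ceramic cup standing upside down, one of four alike and interchangeable: round, 64 mm across at the rim it stands on (straight for the lowest 22 mm), narrowing to 46 mm at the top, 88 mm tall, about 0.2 kg. Origin: centre of its underside on the table; z up
- jug: steel jug, 125 mm tall, 92 mm across plus a side handle to own +y (reaches 83 mm), beyond the strip. A bystander, to be left where it stands. Origin: centre of its underside
- bowl: open white bowl, 55 mm tall, 116 mm across, beyond the strip. A bystander, to be left where it stands. Origin: centre of its underside
- shaker: small steel shaker, 85 mm tall, 48 mm across, near one end of the strip on its far side. A bystander, to be left where it stands. Origin: centre of its underside
- mug: white mug, right way up, 92 mm tall, 80 mm across plus handle to own +y, near the other end of the strip on its far side. A bystander, to be left where it stands. Origin: centre of its underside
- caddy: grey fixed cutlery caddy with cutlery standing in it, 270 mm along own x, 120 mm along own y, cutlery up to about 130 mm above the table; stands at the side that the tray does not. Origin: centre of its underside
Things that resemble listed ones, but are neither listed nor needed, are in the scene too. Leave any green or orange look-alike of the cup3 alone.

How it is judged:
By the outcome, as a careful person would: the job done as asked, in the order asked, and still so for the second after the job is handed in, with the robot touching nothing.
It also fails if it takes over 67 s, if anything falls off the work surface, if the arm or the gripper's body presses on something with over 40 N, if the wrist force passes 120 N, or if a joint passes its speed limit or range.

## Working session

There is one attempt and no reset: what is moved stays moved. The work goes in short steps, each a Python script; the robot and the scene stay as the last script left them, time stands still between calls to the robot, and variables do not carry over. Pictures are saved under pics/ and viewed, and the job is handed in when it is done.

```bash
ls; mkdir -p pics
python3 - <<'E'
from rig import ctrl
import cv2,numpy as np
for n in("top","side"):
    c=ctrl.read_camera(n)
    cv2.imwrite(f"pics/{n}0.png",c["img"][:,:,::-1])
    R=cv2.Rodrigues(np.array(c["rvec"]))[0]
    print(n,c["fx"],c["fy"],c["cx"],c["cy"],np.round(R,3).tolist(),"campos",np.round(-R.T@np.array(c["tvec"]).ravel(),3))
o=ctrl.get_obs();print({k:np.round(v,3).tolist() for k,v in o.items()},ctrl.pinch_z)
E
```

```text
pics
top 504.28905241245116 504.28905241245116 311.6807905325259 251.26234319313818 [[0.016, -0.999, 0.03], [-0.986, -0.02, -0.164], [0.164, -0.027, -0.986]] campos [0.361 0.003 1.279]
side 575.9476538777072 575.9476538777072 321.06188360931054 241.8505747108315 [[-0.842, -0.539, -0.018], [-0.37, 0.602, -0.707], [0.392, -0.589, -0.707]] campos [-0.015  0.833  1.083]
{'time_s': 0.1, 'joints': [1.116, 0.334, 0.04, 1.466, -0.013, 1.343, -0.059], 'qvel': [-0.0, 0.001, 0.002, -0.0, -0.0, -0.001, -0.001], 'joint_torque': [0.004, -66.001, 1.371, -40.647, 0.017, 0.009, -0.0], 'tcp_pos': [0.226, -0.609, 0.23], 'tcp_rot': [-0.001, 0.984, 0.177, -0.0], 'ft_force': [0.263, 0.762, 0.178], 'moment': [0.024, -0.009, -0.033], 'grip_width': 0.086} 0.0187
```

View pics/top0.png

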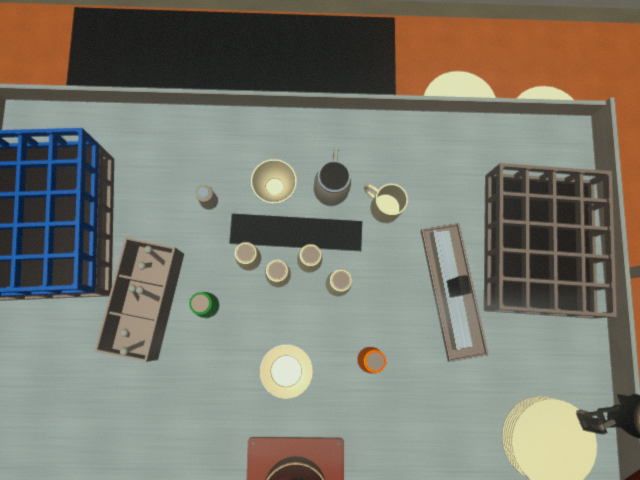

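View pics/side0.png

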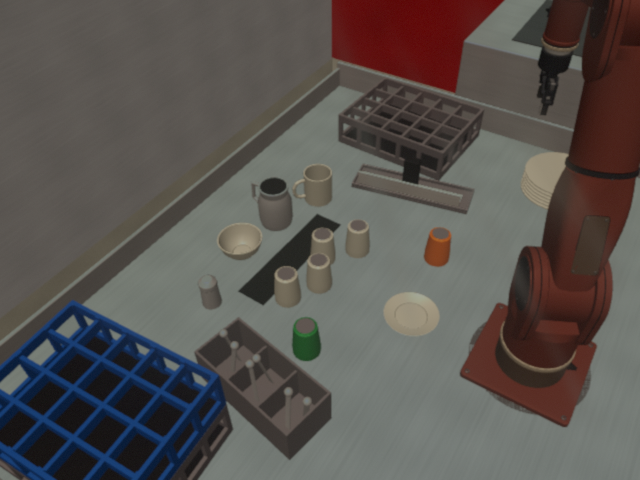

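```bash
cat > h.py <<'E'
from rig import ctrl
import cv2,numpy as np
def cam(n):
    return ctrl.read_camera(n)
def K(c): return np.array([[c["fx"],0,c["cx"]],[0,c["fy"],c["cy"]],[0,0,1.]])
def back(c,px,z):
    R=cv2.Rodrigues(np.array(c["rvec"],float))[0];t=np.array(c["tvec"],float).ravel()
    px=np.atleast_2d(px).astype(float)
    d=(R.T@np.linalg.inv(K(c))@np.c_[px,np.ones(len(px))].T).T
    o=-R.T@t
    return o+d*((z-o[2])/d[:,2])[:,None]
def proj(c,P):
    return cv2.projectPoints(np.atleast_2d(P).astype(float),np.array(c["rvec"],float),np.array(c["tvec"],float),K(c),None)[0][:,0]
E
python3 - <<'E'
from h import *
c=cam("top")
im=c["img"][:,:,::-1]
a=im[170:350,180:400];cv2.imwrite("pics/cropA.png",cv2.resize(a,None,fx=3.6,fy=3.3,interpolation=cv2.INTER_CUBIC))
b=im[215:370,410:500];cv2.imwrite("pics/cropB.png",cv2.resize(b,None,fx=3.8,fy=3.8,interpolation=cv2.INTER_CUBIC))
# strip mask
g=im.max(2)
m=((g<50)*255).astype(np.uint8); m[:205]=0;m[260:]=0;m[:,:220]=0;m[:,370:]=0
cs,_=cv2.findContours(m,cv2.RETR_EXTERNAL,cv2.CHAIN_APPROX_NONE)
k=max(cs,key=cv2.contourArea);k=k[:,0]
P=back(c,k,0)[:,:2]
r=cv2.minAreaRect((P*1000).astype(np.float32));print("strip",r,cv2.boxPoints(r))
E
```

```text
strip ((623.8080444335938, 10.045074462890625), (331.76361083984375, 72.95901489257812), 87.70276641845703) [[ 580.70874 -154.24118]
 [ 653.60913 -157.16565]
 [ 666.90735  174.33133]
 [ 594.00696  177.2558 ]]
```

View pics/cropA.png

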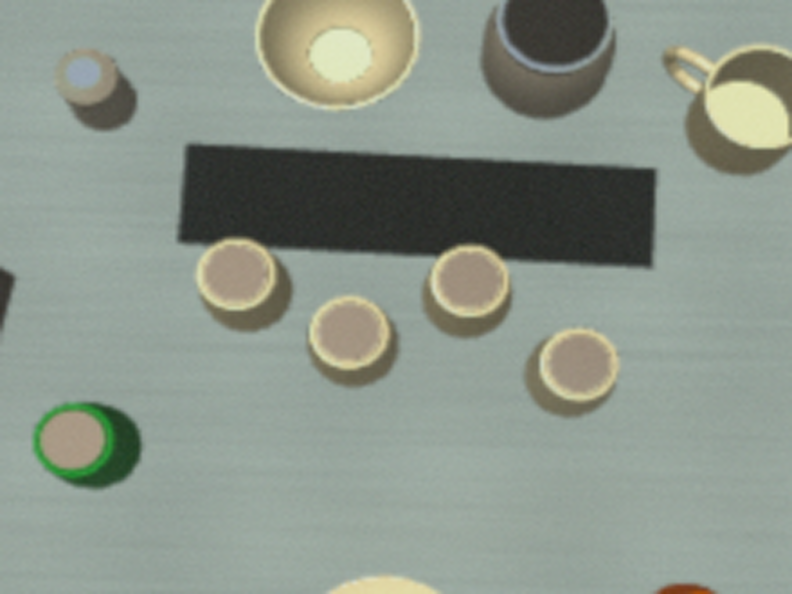

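View pics/cropB.png

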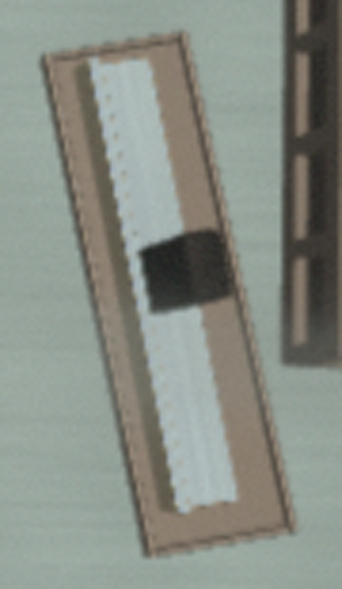

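Run:
```python
from h import *
c=cam("top")
im=c["img"][:,:,::-1]
b=im[220:300,415:485];t=cv2.resize(b,None,fx=6,fy=6,interpolation=cv2.INTER_CUBIC)
s=cam("side")["img"][:,:,::-1][145:220,345:480]
cv2.imwrite("pics/bt.png",t);cv2.imwrite("pics/bs.png",cv2.resize(s,None,fx=5.9,fy=5.9,interpolation=cv2.INTER_CUBIC))
```

```text
(no output)
```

View pics/bt.png

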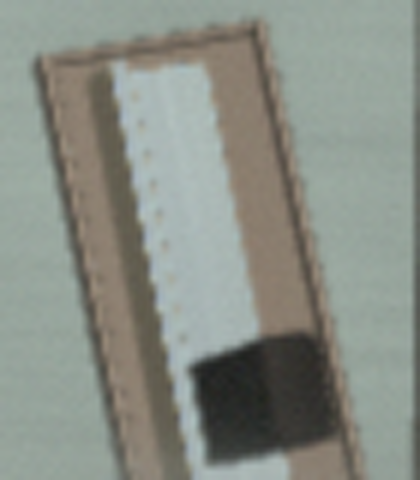

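View pics/bs.png

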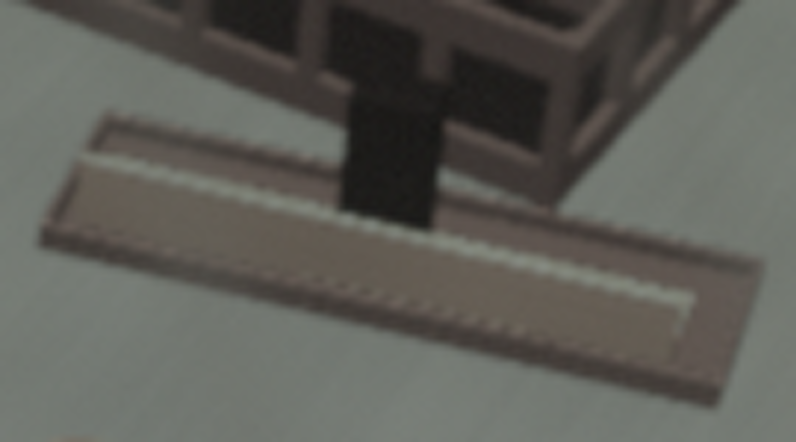

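Run:
```python
from h import *
c=cam("top");s=cam("side")
ft=back(c,[[434.5,230.5],[456.8,349.7]],.045);print(ft, np.linalg.norm(ft[1]-ft[0]))
fs=back(s,[[358.6,171.6],[462.3,195.9]],.045);print(fs,np.linalg.norm(fs[1]-fs[0]))
# handle top in top view: corners in crop (192,370),(268,338),(?),(210,463)
g=c["img"]
# strip corners refined: side camera
print("strip side", back(s,[[316,216],[341,226],[263,302],[239,290]],0))
# tray corners top (outer rim z=.016) 
print("tray",back(c,[[410+43/3.8,215+57/3.8],[410+184/3.8,215+35/3.8],[410+148/3.8,215+554/3.8],[410+293/3.8,215+528/3.8]],.016))
# dark handle mask
m=((g.max(2)<60)*255).astype(np.uint8);m[:265]=0;m[305:]=0;m[:,:440]=0;m[:,475:]=0
cs,_=cv2.findContours(m,cv2.RETR_EXTERNAL,cv2.CHAIN_APPROX_NONE);k=max(cs,key=cv2.contourArea);print("handle px",cv2.minAreaRect(k),cv2.boundingRect(k))
```

```text
[[ 0.62542994 -0.33863967  0.045     ]
 [ 0.33143136 -0.38587428  0.045     ]] 0.29776881759758617
[[ 0.62279066 -0.33230438  0.045     ]
 [ 0.32542558 -0.38693252  0.045     ]] 0.3023412422564666
strip side [[ 0.65217216 -0.14857506  0.        ]
 [ 0.57184267 -0.15029482  0.        ]
 [ 0.59404848  0.17634759  0.        ]
 [ 0.66712875  0.17707716  0.        ]]
tray [[ 0.63222188 -0.31249535  0.016     ]
 [ 0.64962872 -0.40941911  0.016     ]
 [ 0.30353164 -0.37458277  0.016     ]
 [ 0.32151096 -0.47058393  0.016     ]]
handle px ((458.57696533203125, 285.3846130371094), (17.062103271484375, 20.984426498413086), 78.69007110595703) (448, 276, 22, 19)
```

```bash
cat >> h.py <<'E'
def cups(c,guess,tol=14):
    """fit ellipses to brown cup tops near guesses -> world centre at z=.088"""
    im=c["img"].astype(int);out=[]
    for g in guess:
        x0,y0=int(g[0]),int(g[1]);w=tol
        p=im[y0-w:y0+w+1,x0-w:x0+w+1]
        m=((p[:,:,0]-p[:,:,2]>8)&(p[:,:,0]-p[:,:,2]<45)&(p.sum(2)>300)&(p.sum(2)<520)).astype(np.uint8)
        n,l,st,ce=cv2.connectedComponentsWithStats(m)
        j=min(range(1,n),key=lambda j:np.linalg.norm(ce[j]-w)-0.05*st[j,4]) if n>1 else 0
        out.append([x0-w+ce[j][0],y0-w+ce[j][1],st[j,4]])
    return np.array(out)
E
python3 - <<'E'
from h import *
c=cam("top");s=cam("side")
print(c["img"][281,340],c["img"][281,335:352].tolist())
a=cups(c,[(246,254),(277,271),(311,256),(340,281),(203,303),(373,360)]);print(a)
W=back(c,a[:,:2],.088);print(np.round(W,4))
yaw=-.0401;o=np.array([.6238,.010]);ex=np.array([np.cos(yaw),np.sin(yaw)]);ey=np.array([-ex[1],ex[0]])
print(np.round(np.c_[(W[:,:2]-o)@ex,(W[:,:2]-o)@ey],4))
for z,p in((.085,(204,190)),(.055,(274,181)),(.125,(333,177)),(.092,(391,199))):
    w=back(c,[p],z)[0,:2];print(w,(w-o)@ex,(w-o)@ey)
# side check of cup tops
print(np.round(proj(s,W),1).tolist())
v=s["img"][:,:,::-1][200:320,230:460].copy();v=cv2.resize(v,None,fx=3.4,fy=3.4)
for p in proj(s,W): cv2.circle(v,tuple(np.int32((p-[230,200])*3.4)),4,(0,0,255),-1)
cv2.imwrite("pics/sidec.png",v)
E
```

```text
[156 143 125] [[156, 143, 126], [156, 144, 125], [153, 142, 125], [155, 139, 125], [155, 142, 125], [156, 143, 125], [154, 140, 125], [155, 142, 124], [153, 141, 123], [153, 140, 124], [154, 142, 125], [153, 142, 126], [153, 140, 123], [157, 146, 127], [178, 167, 136], [195, 186, 146], [194, 188, 154]]
[[245.15384615 252.38034188 234.        ]
 [276.52118644 270.13983051 236.        ]
 [310.09210526 254.55263158 228.        ]
 [340.70042194 280.02109705 237.        ]
 [199.52631579 302.70300752 266.        ]
 [374.895      360.785      200.        ]]
[[ 0.553   0.1297  0.088 ]
 [ 0.5117  0.0538  0.088 ]
 [ 0.5509 -0.0253  0.088 ]
 [ 0.4911 -0.0991  0.088 ]
 [ 0.4315  0.2316  0.088 ]
 [ 0.3043 -0.1798  0.088 ]]
[[-0.0756  0.1167]
 [-0.1137  0.0393]
 [-0.0715 -0.0382]
 [-0.1283 -0.1143]
 [-0.201   0.2137]
 [-0.3116 -0.2024]]
[0.70522123 0.23553566] 0.07231422300278251 0.22861846744527958
[0.74152951 0.06766187] 0.11532324131338163 0.062335206510997776
[ 0.73312662 -0.07599961] 0.11268638869075684 -0.08154765712756719
[ 0.69154628 -0.22054312] 0.076934123290173 -0.22764189290009781
[[285.8, 272.0], [318.4, 258.5], [322.4, 232.8], [358.2, 224.0], [304.9, 324.3], [440.0, 232.0]]
```

View pics/sidec.png

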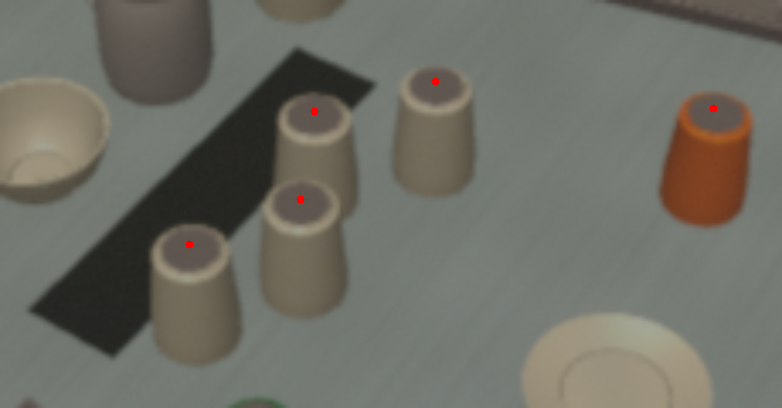

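Run:
```python
from h import *
c=cam("top");s=cam("side")
def box(p,yaw,z0):
    e=np.array([np.cos(yaw),np.sin(yaw)]);f=np.array([-e[1],e[0]]);P=[]
    P0=lambda x,y,z:[*(np.array(p)+x*e+y*f),z+z0]
    H=[P0(x,y,z) for z in(.106,.05) for x,y in((13,22),(13,-22),(-13,-22),(-13,22)) for x,y in[(x/1e3,y/1e3)]]
    B=[P0(x,y,z) for x,y,z in((.028,.15,.04),(.028,-.15,.04),(.02,-.15,.04),(.02,.15,.04),(.028,.15,0),(.028,-.15,0),(-.024,-.15,.006),(-.024,.15,.006))]
    return H,B
for yd in (99.8,):
  H,B=box((.481,-.3886),np.radians(yd),.005)
  for nm,cc,(x0,y0,x1,y1),f in(("t",c,(415,215,500,360),4),("s",s,(345,145,480,220),5.9)):
    v=cv2.resize(cc["img"][y0:y1,x0:x1,::-1],None,fx=f,fy=f,interpolation=cv2.INTER_CUBIC)
    for P,col in((H,(0,0,255)),(B,(0,200,0))):
        q=np.int32((proj(cc,P)+.5-[x0,y0])*f)
        cv2.polylines(v,[q[:4]],1,col,1);cv2.polylines(v,[q[4:]],1,(255,0,0),1)
    cv2.imwrite(f"pics/fit_{nm}.png",v)
from scipy.spatial.transform import Rotation as R
def q(yawjaw): # tool down, jaws (tool y) at yawjaw
    y=np.array([np.cos(yawjaw),np.sin(yawjaw),0]);z=np.array([0,0,-1.]);x=np.cross(y,z)
    r=R.from_matrix(np.c_[x,y,z]).as_quat();return [r[3],*r[:3]]
t=ctrl.get_obs()["tcp_rot"]
print("start rot",R.from_quat([t[1],t[2],t[3],t[0]]).as_matrix().round(2).tolist())
byaw=np.radians(99.8);sy=-.0401
for fl in(0,np.pi):
  for nm,p,yw in(("grasp",(.481,-.3886,.071),byaw+np.pi/2+fl),("lift",(.481,-.3886,.23),byaw+np.pi/2+fl),("pushhi",(.426,.018,.22),sy+np.pi/2+fl),("push0",(.426,.018,.068),sy+np.pi/2+fl),("push0b",(.416,.018,.068),sy+np.pi/2+fl),("push1",(.564,.012,.068),sy+np.pi/2+fl)):
    j=ctrl.ik(p,q(yw));print(fl>1,nm,None if j is None else np.round(j,2).tolist())
print("plate",back(c,[[260,371],[313,371],[286,345]],.01))
```

```text
start rot [[0.94, 0.35, -0.0], [0.35, -0.94, 0.0], [0.0, -0.0, -1.0]]
False grasp [0.53, 0.4, 0.1, 1.72, -0.04, 1.02, -2.33]
False lift [0.56, 0.27, 0.06, 1.55, -0.02, 1.32, -2.35]
False pushhi [0.63, -0.11, -0.72, 1.96, -0.07, 1.27, 1.47]
False push0 [0.64, 0.11, -0.81, 2.14, 0.09, 0.94, 1.31]
False push0b [0.64, 0.08, -0.8, 2.16, 0.07, 0.93, 1.33]
False push1 [0.52, 0.4, -0.74, 1.83, 0.31, 1.03, 1.18]
True grasp [0.85, 0.42, -0.31, 1.71, 0.14, 1.04, 0.67]
True lift [0.86, 0.29, -0.31, 1.53, 0.09, 1.33, 0.71]
True pushhi [0.61, -0.11, -0.7, 1.96, -0.07, 1.27, -1.67]
True push0 [0.53, 0.09, -0.69, 2.14, 0.07, 0.93, -1.81]
True push0b [0.54, 0.07, -0.7, 2.16, 0.05, 0.93, -1.8]
True push1 [0.38, 0.36, -0.57, 1.83, 0.23, 1.01, -1.89]
plate [[ 0.27218478  0.09078973  0.01      ]
 [ 0.27394834 -0.03902388  0.01      ]
 [ 0.3357211   0.02870839  0.01      ]]
```

View pics/fit_t.png

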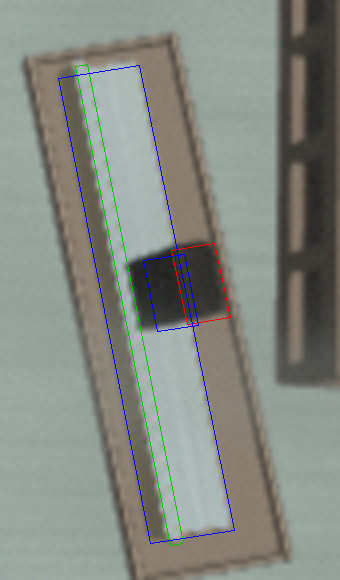

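View pics/fit_s.png

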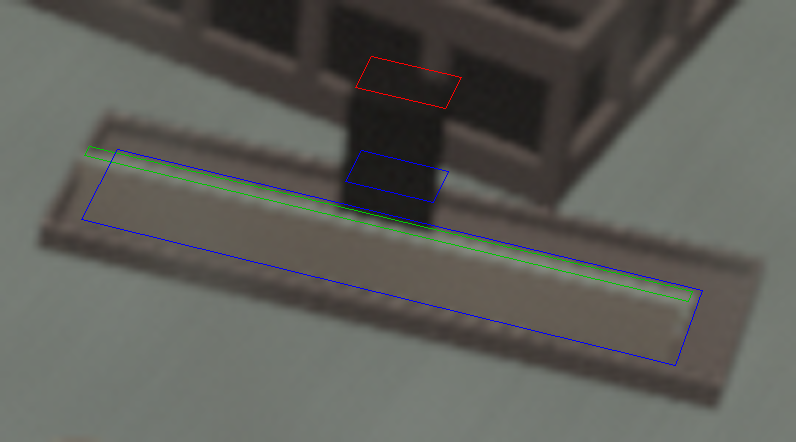

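```bash
cat >> h.py <<'E'
from scipy.spatial.transform import Rotation as R
def q(yawjaw):
    y=np.array([np.cos(yawjaw),np.sin(yawjaw),0]);z=np.array([0,0,-1.]);x=np.cross(y,z)
    r=R.from_matrix(np.c_[x,y,z]).as_quat();return [r[3],*r[:3]]
def qb(baryaw): return q(baryaw-np.pi/2)   # bar yaw -> tool quat (the 'True' flip)
def st(m=""):
    o=ctrl.get_obs();print(m,round(o["time_s"],2),np.round(o["tcp_pos"],4).tolist(),"F",np.round(o["ft_force"],1).tolist(),"w",round(float(o["grip_width"]),4),"j",np.round(o["joints"],2).tolist())
BY=np.radians(99.8)
G=(.4805,-.3875)
E
python3 - <<'E'
from h import *
o=ctrl.get_obs()
ctrl.reach([*G,.25],qb(BY));st("above")
ctrl.movel([*G,.071],speed=.15,max_force=15);st("down")
c=cam("top");s=cam("side")
a=cv2.resize(c["img"][215:365,400:520,::-1],None,fx=3.3,fy=3.3);b=cv2.resize(s["img"][120:230,345:480,::-1],None,fx=2.9,fy=4.5)
b=cv2.resize(s["img"][100:230,345:480,::-1],None,fx=2.9,fy=495/130)
cv2.imwrite("pics/g1.png",np.hstack([a,b]))
E
```

```text
above 1.82 [0.4793, -0.3891, 0.2498] F [-0.2, -0.5, -0.4] w 0.0857 j [0.86, 0.28, -0.31, 1.51, 0.09, 1.37, 0.71]
down 3.17 [0.4811, -0.3879, 0.072] F [-0.3, -0.4, 0.4] w 0.0857 j [0.85, 0.42, -0.3, 1.71, 0.14, 1.04, 0.67]
```

View pics/g1.png

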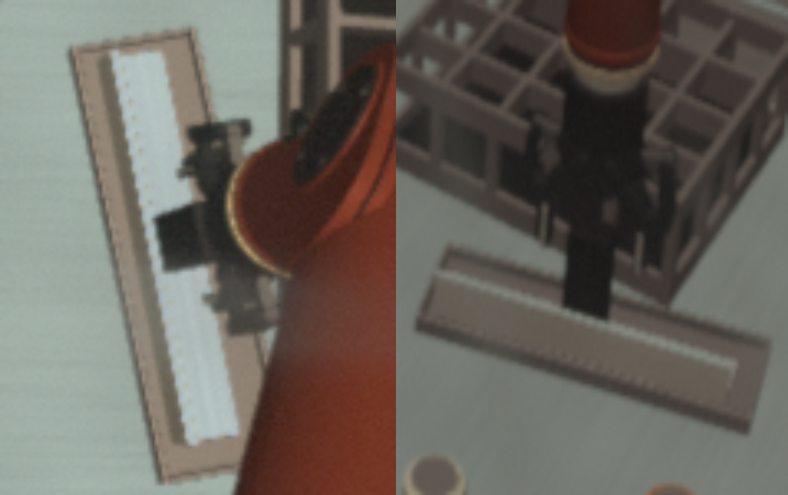

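Run:
```python
from h import *
ctrl.gripper_to(.03,grip_force=90);st("grip")
p=ctrl.get_obs()["tcp_pos"]
ctrl.movel([p[0],p[1],.225],speed=.12);st("lift")
c=cam("top");s=cam("side")
a=cv2.resize(c["img"][200:380,400:530,::-1],(370,512),interpolation=cv2.INTER_CUBIC);b=cv2.resize(s["img"][80:230,330:480,::-1],(420,512))
cv2.imwrite("pics/g2.png",np.hstack([a,b]))
```

```text
grip 3.73 [0.481, -0.3878, 0.0716] F [1.6, -0.2, 3.9] w 0.0433 j [0.85, 0.42, -0.3, 1.71, 0.14, 1.04, 0.67]
lift 5.17 [0.4807, -0.3876, 0.224] F [0.1, -0.4, -4.0] w 0.0429 j [0.86, 0.29, -0.31, 1.54, 0.09, 1.32, 0.71]
```

View pics/g2.png

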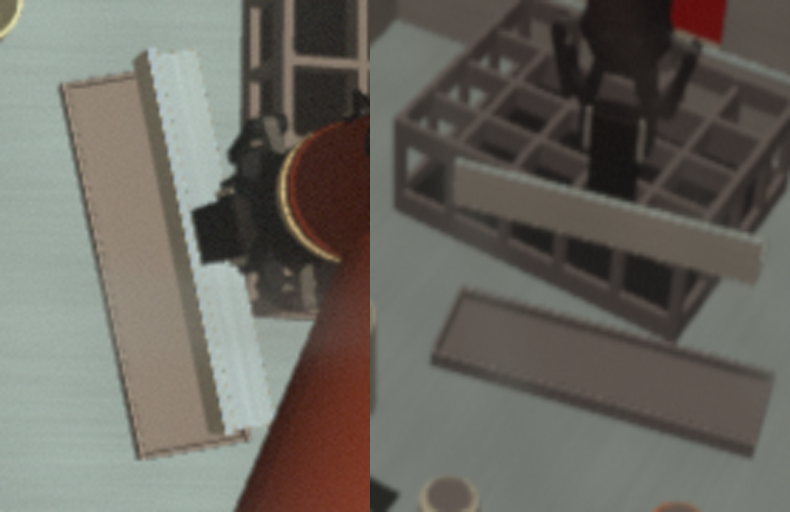

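```bash
cat >> h.py <<'E'
SY=-.0401;SO=np.array([.6238,.010]);EX=np.array([np.cos(SY),np.sin(SY)]);EY=np.array([-EX[1],EX[0]])
def sp(x,y=0): return SO+x*EX+y*EY
E
python3 - <<'E'
from h import *
p=sp(-.199)
ctrl.reach([*p,.225],qb(SY));st("hi")
ctrl.movel([*p,.0696],speed=.15,max_force=15);st("down")
c=cam("top");s=cam("side")
a=cv2.resize(c["img"][210:350,190:400,::-1],(480,320),interpolation=cv2.INTER_CUBIC);b=cv2.resize(s["img"][170:340,200:440,::-1],(480,340))
cv2.imwrite("pics/p0.png",c["img"][180:400,180:420,::-1].repeat(2,0).repeat(2,1));cv2.imwrite("pics/p0s.png",cv2.resize(s["img"][170:350,230:430,::-1],None,fx=3.2,fy=3.2,interpolation=cv2.INTER_CUBIC))
E
```

```text
hi 7.32 [0.4251, 0.0176, 0.2251] F [-0.5, -0.8, -4.2] w 0.0431 j [0.49, -0.11, -0.58, 1.96, -0.06, 1.28, -1.68]
down 8.5 [0.4256, 0.018, 0.0703] F [-0.0, 0.1, -3.3] w 0.0431 j [0.46, 0.08, -0.62, 2.14, 0.06, 0.93, -1.8]
```

View pics/p0.png

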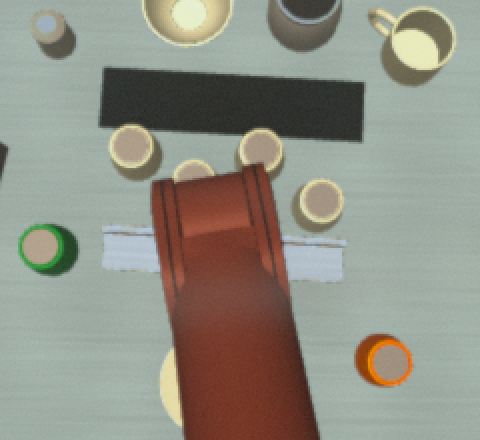

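View pics/p0s.png

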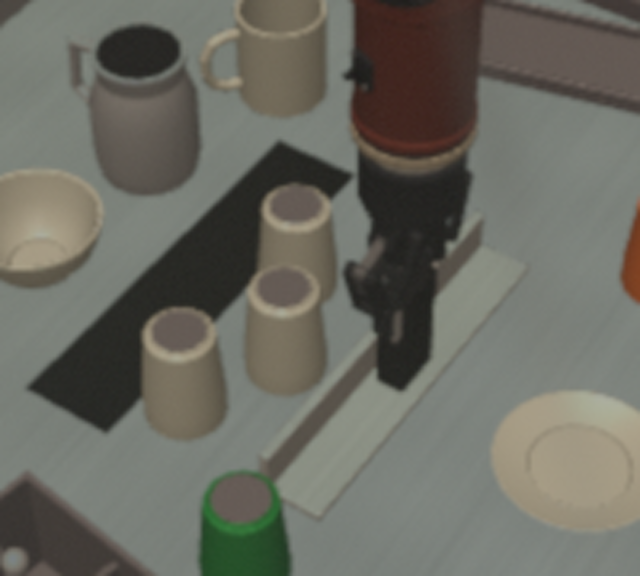

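Run:
```python
from h import *
c=cam("top");s=cam("side");o=ctrl.get_obs();t=np.array(o["tcp_pos"])
P=[[*(t[:2]+.028*EX+y*EY),.0437] for y in(.15,-.15)]+[[*(t[:2]-.024*EX+y*EY),.0097] for y in(.15,-.15)]
for n,cc,(x0,y0,x1,y1),f in(("t",c,(215,270,365,325),5),("s",s,(300,230,400,335),5.5)):
    v=cv2.resize(cc["img"][y0:y1,x0:x1,::-1],None,fx=f,fy=f,interpolation=cv2.INTER_CUBIC)
    for p in proj(cc,P): cv2.drawMarker(v,tuple(np.int32((p+.5-[x0,y0])*f)),(0,0,255),cv2.MARKER_CROSS,12,1)
    cv2.imwrite(f"pics/q_{n}.png",v)
v=cv2.resize(s["img"][210:310,230:350,::-1],None,fx=6,fy=6,interpolation=cv2.INTER_CUBIC)
C=[[*sp(a,b),0] for a in(-.04,.04) for b in(-.17,.17)]
for p in proj(s,C): cv2.drawMarker(v,tuple(np.int32((p+.5-[230,210])*6)),(0,0,255),cv2.MARKER_CROSS,12,1)
cv2.imwrite("pics/q_strip.png",v)
v=cv2.resize(c["img"][205:255,220:370,::-1],None,fx=5,fy=5,interpolation=cv2.INTER_CUBIC)
for p in proj(c,C): cv2.drawMarker(v,tuple(np.int32((p+.5-[220,205])*5)),(0,0,255),cv2.MARKER_CROSS,12,1)
cv2.imwrite("pics/q_stript.png",np.vstack([v,cv2.imread("pics/q_t.png")]))
```

```text
(no output)
```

View pics/q_stript.png

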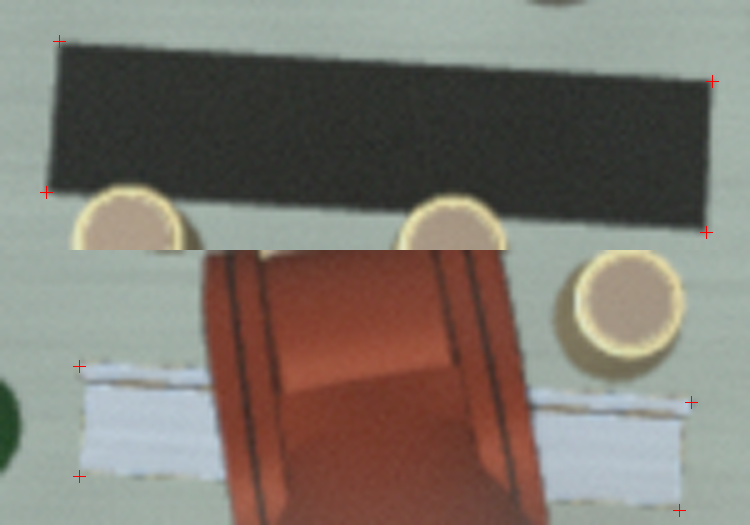

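View pics/q_s.png

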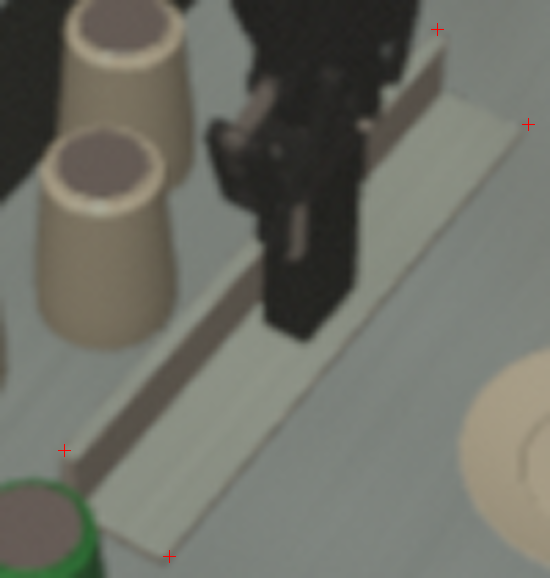

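View pics/q_strip.png

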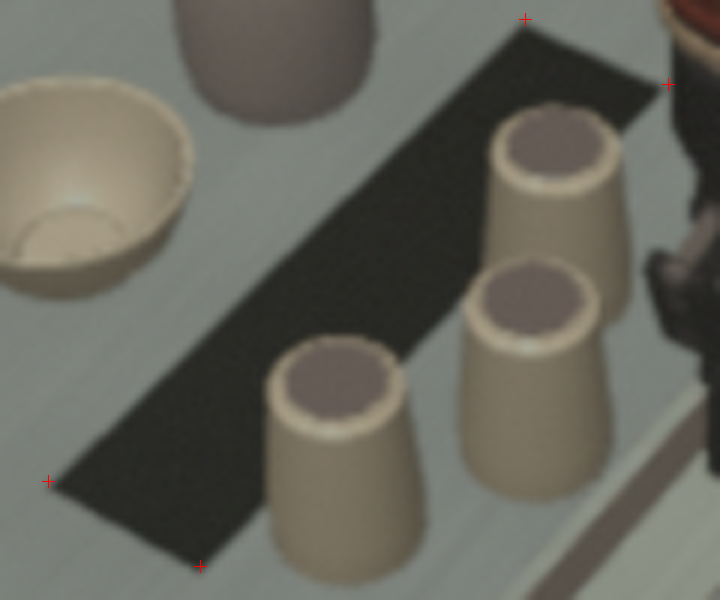

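Run:
```python
from h import *
c=cam("top");o=ctrl.get_obs();t=np.array(o["tcp_pos"])
print(o["tcp_rot"],qb(SY))
g=c["img"].astype(float)[:,:,2]-0.5*0
pts=[]
from scipy.interpolate import interp1d
for u in list(range(235,254))+list(range(325,350)):
    col=c["img"][282:303,u].astype(float); b=col[:,2]
    d=np.diff(b);d[d<0]=0
    k=np.argmax(d[:14]); 
    a=max(k-1,0);w=d[a:k+2];pts.append((u,282+a+.5+(w*np.arange(len(w))).sum()/w.sum()))
pts=np.array(pts)
W=back(c,pts,.0437)[:,:2]
q_=np.c_[(W-t[:2])@EX,(W-t[:2])@EY]
print(np.round(q_*1000,1).tolist())
```

```text
[ 1.21469816e-04  9.99797736e-01 -2.01048019e-02  5.18218896e-04] [np.float64(0.0), np.float64(0.9997990054834935), np.float64(-0.02004865666864723), np.float64(0.0)]
[[30.4, 138.8], [30.5, 136.4], [30.6, 133.9], [30.9, 131.5], [30.7, 129.1], [30.0, 126.6], [29.8, 124.1], [29.6, 121.7], [29.3, 119.2], [29.4, 116.8], [29.2, 114.3], [28.9, 111.9], [28.8, 109.4], [29.0, 107.0], [29.6, 104.6], [29.5, 102.1], [29.6, 99.7], [30.3, 97.3], [30.3, 94.9], [57.9, -80.0], [54.3, -82.6], [49.7, -85.3], [45.5, -88.0], [44.5, -90.5], [40.9, -93.2], [40.0, -95.7], [38.8, -98.2], [37.9, -100.7], [37.2, -103.2], [36.6, -105.7], [36.0, -108.2], [35.9, -110.6], [36.1, -113.1], [36.5, -115.5], [36.7, -118.0], [37.5, -120.4], [39.2, -122.8], [39.6, -125.2], [40.6, -127.6], [42.7, -130.0], [44.7, -132.4], [47.4, -134.7], [49.5, -137.1], [51.1, -139.5]]
```

Run:
```python
from h import *
c=cam("top");o=ctrl.get_obs();t=np.array(o["tcp_pos"])
def line(us,y0f,sgn):
    pts=[]
    for u in us:
        a=int(round(y0f(u)))-4;b=c["img"][a:a+9,u].astype(float).sum(1)
        if sgn==0: w=np.clip(np.median(b)-b-10,0,None); pts.append((u,a+(w*np.arange(9)).sum()/w.sum()))
        else:
            d=np.clip(sgn*np.diff(b),0,None);k=d.argmax();s_=slice(max(k-1,0),k+2);w=d[s_];pts.append((u,a+.5+(w*np.arange(8)[s_]).sum()/w.sum()))
    return np.array(pts)
us=list(range(235,254))+list(range(327,350))
from scipy.stats import siegelslopes
for nm,f,z,sg in(("dark",lambda u:296.2+(u-232)*.0504,.0437,0),("rear",lambda u:312+.5+(u-232)*.055-1,.0097,-1)):
    p=line(us,f,sg);W=back(c,p,z)[:,:2];Q=np.c_[(W-t[:2])@EX,(W-t[:2])@EY]*1000
    r=siegelslopes(Q[:,0],Q[:,1]);print(nm,"slope deg",np.degrees(r[0]),"x at 0",r[1],"resid",np.round(Q[:,0]-r[0]*Q[:,1]-r[1],1).tolist())
```

```text
dark slope deg -0.477913492585995 x at 0 23.027467664860964 resid [0.4, -0.2, 0.2, -0.5, -0.6, -0.4, -0.7, -0.9, -0.2, 0.2, 1.3, 1.1, 1.2, 1.4, 2.5, 2.3, 0.7, -0.0, 0.0, -1.3, -0.3, 0.7, 1.4, 1.4, 1.5, 2.1, 2.6, 2.0, -0.5, -0.3, -1.9, -1.3, -1.5, -1.9, -2.1, -2.1, -1.7, -1.3, 0.2, -0.2, 0.6, 1.5]
rear slope deg 0.003616780378289898 x at 0 -21.014145245254646 resid [-1.6, -1.7, -0.7, -0.3, -0.1, -0.0, 0.1, 0.5, 0.5, 0.8, 0.9, 0.8, 0.7, 0.3, -0.9, -0.8, 1.0, -1.8, -1.8, -0.1, 0.1, 0.5, 0.6, 0.8, 0.8, 0.2, -0.3, -0.4, 0.0, 0.1, -1.2, -1.4, -0.9, -0.7, -0.3, -0.3, -0.1, -0.0, 0.5, 0.5, 0.6, 1.2]
```

Run:
```python
from h import *
p=sp(-.067);z=.0696
print(ctrl.movel([*p,z],ori=qb(SY-.004),speed=.03,max_force=25));st("pushed")
c=cam("top");s=cam("side")
cv2.imwrite("pics/p1.png",c["img"][160:320,180:420,::-1].repeat(3,0).repeat(3,1));cv2.imwrite("pics/p1s.png",cv2.resize(s["img"][170:350,230:430,::-1],None,fx=3.2,fy=3.2,interpolation=cv2.INTER_CUBIC))
```

```text
False
pushed 13.35 [0.5557, 0.0128, 0.0693] F [-8.2, 0.7, 0.1] w 0.043 j [0.38, 0.35, -0.57, 1.85, 0.22, 1.01, -1.89]
```

View pics/p1.png

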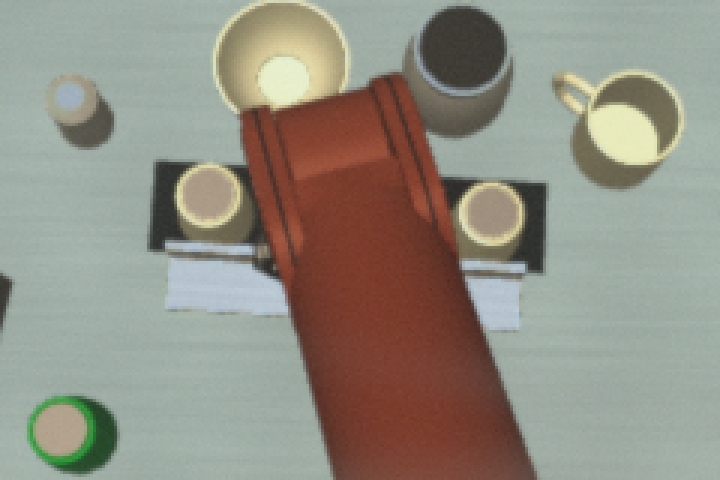

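View pics/p1s.png

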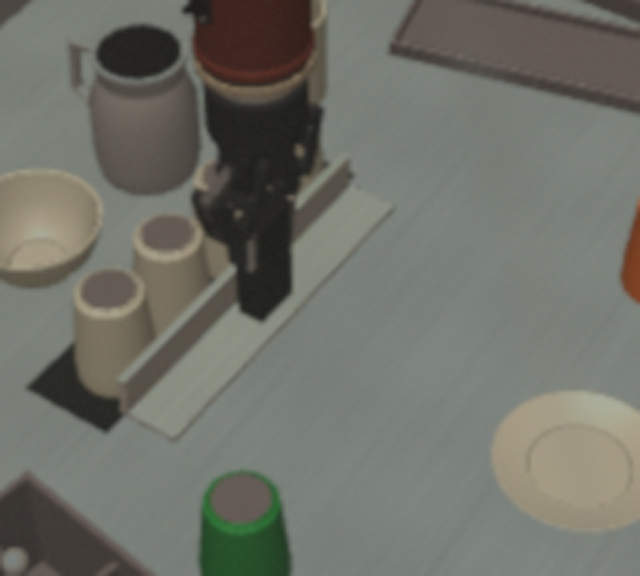

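```bash
cat >> h.py <<'E'
def cupS(c,guess):
    a=cups(c,guess);W=back(c,a[:,:2],.088)[:,:2];return np.c_[np.round(np.c_[(W-SO)@EX,(W-SO)@EY]*1000,1),a[:,2]]
E
python3 - <<'E'
from h import *
c=cam("top");s=cam("side")
print(cupS(c,[(249,224),(343,230)]))
print(cupS(s,[(230+108/3.2,170+288/3.2),(230+168/3.2,170+232/3.2)]))
t=ctrl.get_obs()["tcp_pos"][:2];print((t-SO)@EX,(t-SO)@EY)
E
```

```text
[[  -6.5  113.3  212. ]
 [  -7.8 -115.4  212. ]]
[[-17.5 120.  362. ]
 [-19.5  60.9 291. ]]
-0.06815615655605813 3.5080600437038464e-05
```

Run:
```python
from h import *
z=.0696
ctrl.movel([*sp(-.0600),z],ori=qb(SY-.004),speed=.02,max_force=25);st("push2")
ctrl.movel([*sp(-.18),z],ori=qb(SY-.004),speed=.1);st("back")
c=cam("top");s=cam("side")
cv2.imwrite("pics/p2.png",c["img"][160:320,180:420,::-1].repeat(3,0).repeat(3,1));cv2.imwrite("pics/p2s.png",cv2.resize(s["img"][190:320,220:380,::-1],None,fx=4.5,fy=4.5,interpolation=cv2.INTER_CUBIC))
```

```text
push2 14.05 [0.5637, 0.0123, 0.0693] F [-3.5, 0.4, -6.1] w 0.0431 j [0.38, 0.36, -0.56, 1.83, 0.22, 1.01, -1.89]
back 15.4 [0.4446, 0.0173, 0.0697] F [-0.2, 0.8, -4.6] w 0.0431 j [0.45, 0.12, -0.62, 2.1, 0.09, 0.94, -1.83]
```

View pics/p2.png

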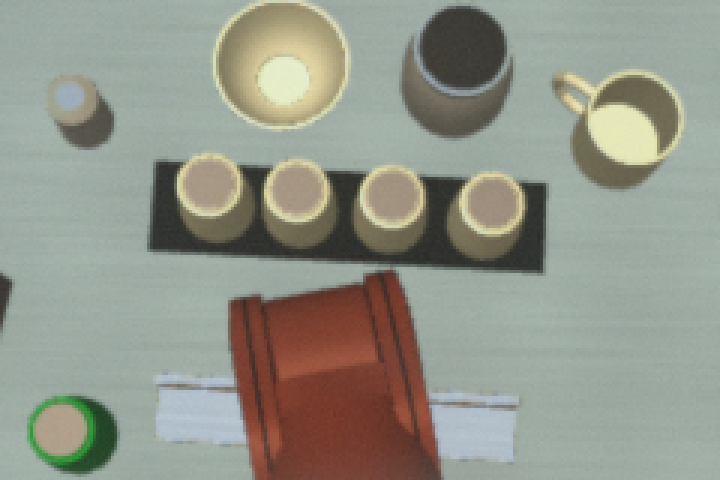

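View pics/p2s.png

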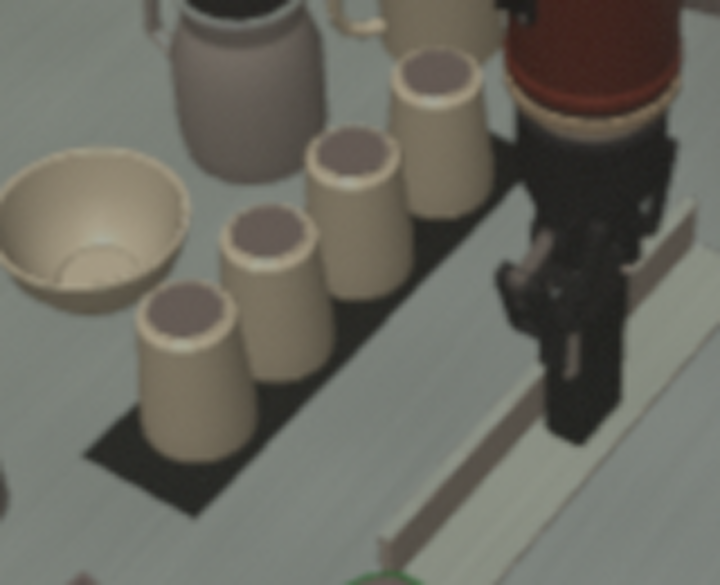

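Run:
```python
from h import *
c=cam("top");s=cam("side")
print(cupS(c,[(180+a/3,160+b/3) for a,b in((209,185),(297,190),(391,194),(491,202))]))
px=np.array([(187,310),(270,231),(352,152),(437,72)])
seg=[]
im=s["img"].astype(int)
print(im[int(190+310/4.5),int(220+187/4.5)])
for a,b in px:
    u,v=220+a/4.5,190+b/4.5
    u0,v0=int(round(u)),int(round(v))
    p=im[v0-9:v0+10,u0-12:u0+13];ref=im[v0,u0]
    m=(np.abs(p-ref).sum(2)<40).astype(np.uint8)
    n,l,st_,ce=cv2.connectedComponentsWithStats(m,connectivity=4);j=l[9,12];seg.append((u0-12+ce[j][0],v0-9+ce[j][1],st_[j,4]))
seg=np.array(seg);W=back(s,seg[:,:2],.088)[:,:2];print(np.round(np.c_[(W-SO)@EX*1000,(W-SO)@EY*1000,seg[:,2]],1))
# strip corners as seen by side (visible: left-bottom-left, bottom): pixels vs model
C=[[*sp(-.04,.17),0],[*sp(.04,.17),0],[*sp(-.04,-.17),0],[*sp(.04,-.17),0]]
print((proj(s,C)+.5-[220,190])*4.5)
# outline: project base circles of r=32 at measured (top) positions
Wt=back(c,cups(c,[(180+a/3,160+b/3) for a,b in((209,185),(297,190),(391,194),(491,202))])[:,:2],.088)[:,:2]
th=np.linspace(0,2*np.pi,60)
for n,cc,(x0,y0,x1,y1),f in(("t",c,(225,205,370,260),5.4),("s",s,(220,190,350,320),4.5)):
    v=cv2.resize(cc["img"][y0:y1,x0:x1,::-1],None,fx=f,fy=f,interpolation=cv2.INTER_CUBIC)
    for w in Wt:
        for r,z in((.032,0),(.023,.088)):
            P=np.c_[w[0]+r*np.cos(th),w[1]+r*np.sin(th),0*th+z];cv2.polylines(v,[np.int32((proj(cc,P)+.5-[x0,y0])*f)],1,(0,0,255),1)
    q_=(proj(cc,C)+.5-[x0,y0])*f;cv2.polylines(v,[np.int32(q_[[0,1,3,2]])],1,(0,255,0),1)
    cv2.imwrite(f"pics/r_{n}.png",v)
```

```text
[[   1.6  113.1  219. ]
 [   1.4   42.1  214. ]
 [   1.1  -34.6  218. ]
 [   0.6 -115.5  218. ]]
[101  91  85]
[[   0.6  115.7  145. ]
 [   0.3   44.9  133. ]
 [  -0.8  -31.9  122. ]
 [  -0.5 -113.6  113. ]]
[[195.1312315  515.21928262]
 [ 81.44354944 451.11564733]
 [546.25655972 153.54778694]
 [439.0681605  104.62224898]]
```

View pics/r_t.png

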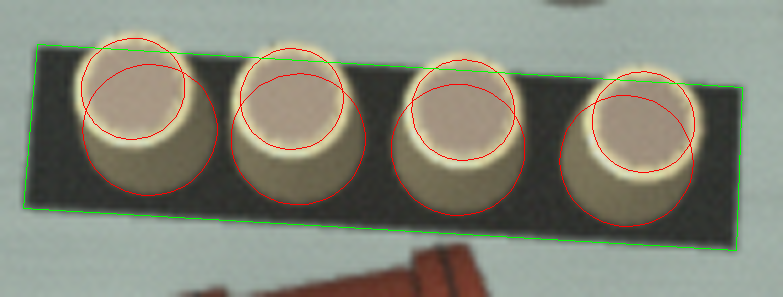

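View pics/r_s.png

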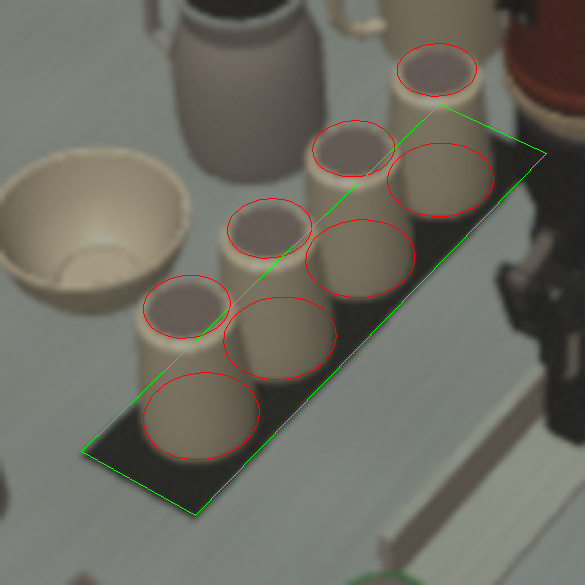

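Run:
```python
from h import *
p=ctrl.get_obs()["tcp_pos"]
ctrl.movel([p[0],p[1],.225],ori=qb(SY),speed=.12);st("up")
ctrl.reach([.481,-.3878,.225],qb(BY));st("over")
ctrl.movel([.481,-.3878,.10],ori=qb(BY),speed=.12);st("low")
c=cam("top");s=cam("side")
a=cv2.resize(c["img"][200:380,400:530,::-1],(370,512),interpolation=cv2.INTER_CUBIC);b=cv2.resize(s["img"][80:230,330:480,::-1],(420,512))
cv2.imwrite("pics/b1.png",np.hstack([a,b]))
```

```text
up 17.04 [0.4438, 0.0173, 0.2243] F [-0.2, 0.6, -4.9] w 0.0432 j [0.49, -0.06, -0.6, 1.92, -0.04, 1.28, -1.7]
over 19.12 [0.4814, -0.3871, 0.225] F [0.1, 0.1, -4.3] w 0.0433 j [0.78, 0.28, -0.22, 1.55, 0.06, 1.32, 0.73]
low 20.32 [0.4815, -0.3882, 0.1009] F [0.7, 0.3, -3.6] w 0.0429 j [0.78, 0.38, -0.21, 1.69, 0.09, 1.08, 0.71]
```

View pics/b1.png

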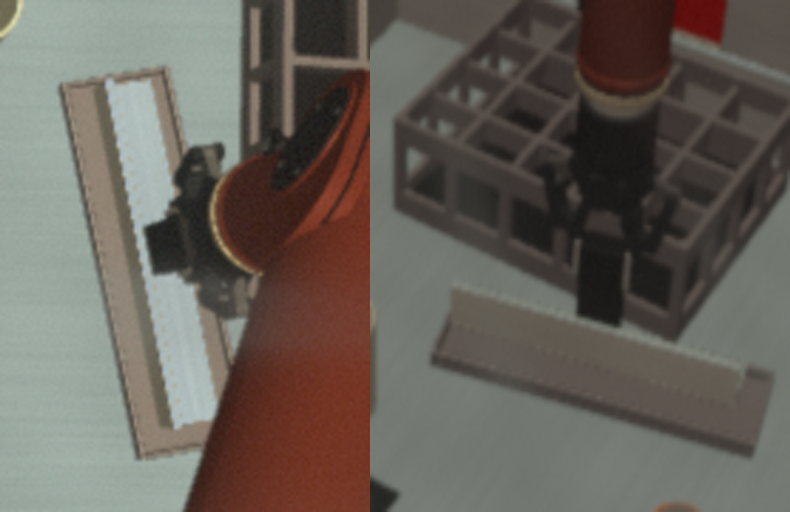

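Bar hovers over the tray well aligned; lowering until it rests, then releasing.

Run:
```python
from h import *
print(ctrl.movel([.481,-.3878,.0695],ori=qb(BY),speed=.025,max_force=5));st("set")
ctrl.sleep(.2);ctrl.gripper_to(.085);st("open")
p=ctrl.get_obs()["tcp_pos"]
ctrl.movel([p[0],p[1],.25],speed=.12);st("up")
ctrl.reach([.226,-.609,.25],[0,.984,.177,0]);ctrl.sleep(.3);st("away")
c=cam("top");s=cam("side")
cv2.imwrite("pics/e_t.png",c["img"][:,:,::-1]);cv2.imwrite("pics/e_s.png",s["img"][:,:,::-1])
print(cupS(c,[(180+a/3,160+b/3) for a,b in((209,185),(297,190),(391,194),(491,202))]))
a=cv2.imread("pics/top0.png").astype(int);d=np.abs(a-c["img"][:,:,::-1].astype(int)).sum(2)
for n,(x,y) in dict(shaker=(204,193),bowl=(274,181),jug=(333,180),mug=(388,200),green=(203,303),orange=(373,360),plate=(286,371)).items(): print(n,(d[y-25:y+25,x-25:x+25]>60).sum())
cv2.imwrite("pics/e_b.png",np.hstack([cv2.resize(c["img"][210:370,410:510,::-1],(344,550)),cv2.resize(s["img"][130:230,345:480,::-1],(450,550))]))
```

```text
True
set 21.45 [0.4808, -0.3876, 0.0716] F [-0.8, 0.8, 5.0] w 0.0435 j [0.78, 0.41, -0.21, 1.71, 0.1, 1.03, 0.7]
open 22.14 [0.4797, -0.387, 0.07] F [-0.5, 0.3, 0.4] w 0.085 j [0.78, 0.41, -0.21, 1.71, 0.1, 1.03, 0.7]
up 23.79 [0.4794, -0.3868, 0.2492] F [-0.2, 0.4, -0.2] w 0.0852 j [0.78, 0.27, -0.22, 1.51, 0.06, 1.37, 0.73]
away 25.37 [0.2268, -0.6087, 0.25] F [0.3, -0.6, -0.2] w 0.0851 j [1.05, 0.32, 0.12, 1.44, -0.04, 1.38, -0.04]
[[  -1.   113.3  288. ]
 [   1.1   42.5  226. ]
 [   0.8  -34.5  234. ]
 [   0.7 -115.6  230. ]]
shaker 0
bowl 0
jug 0
mug 0
green 0
orange 0
plate 0
```

View pics/e_t.png

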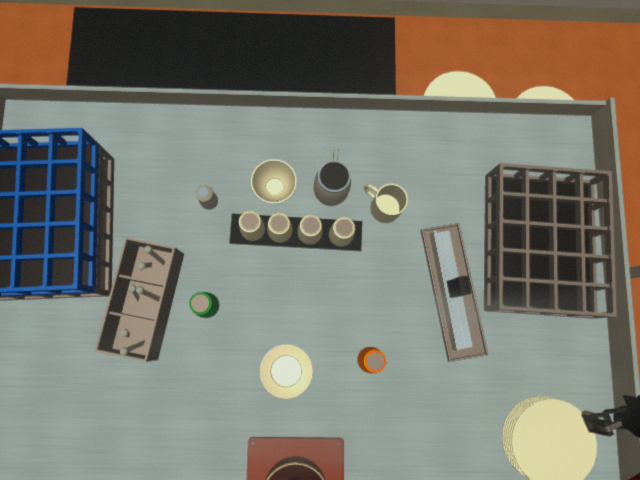

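View pics/e_b.png

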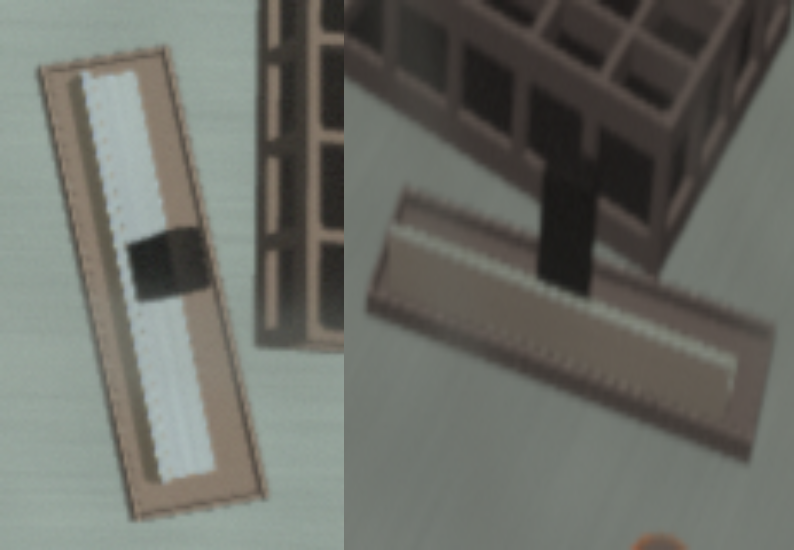

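The four cups stand in a row on the strip (pixels about (250,225) to (344,232)), and the bar is flat inside its tray at about (458,290). The bystanders have not moved, so I'm handing in.

```bash
python3 -c "
from rig import ctrl
print(ctrl.finish_job())"
```

```text
the job is handed in; nothing more can be done
None
```

I lifted the bar out by its black handle and pushed the four white cups onto the black strip in two slow pushes. I then set the bar back flat in its tray, let go, and handed the job in at about 25 s of the 67 s allowed.

- **Cups:** my last check with the top camera put all four cup centres within about 1.5 mm of the strip's middle line. The limit is 8 mm. They are about 70–80 mm apart and all upright.
- **Camera agreement:** the side camera, used while the bar was pulled back behind the cups, agreed to within about 2 mm. It shows a steady offset of about 1 pixel from the top camera. In the last top-camera frame my detection of the leftmost cup took in some extra pixels, so its reading moved from 1.6 to −1.0 mm.
- **Bar:** it lies flat inside the tray walls in both views, and the gripper is clear of it.
- **Everything else:** before-and-after top-camera images showed no change around the jug, bowl, shaker, mug, plate or the green and orange cups. The tool force readings I took stayed under about 10 N.

No check failed.

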